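# Tip the coat buttons into the drawer

### The job

Pull the drawer of the small white-fronted unit out to its stop. Then pick up the grey sorting tray by its blue handle, hold its open end low over the open drawer and tip it so that all four coat buttons slide off into the drawer. Set the empty tray down flat on the table without dropping it, leave the drawer fully open, and leave the tape roll, the glue bottle and the thread spool where they stand.

Things in the scene. Friction and masses are not known exactly. Their poses are not given: they have to be found in the camera images.
- unit_drawer0 (a joint): how far the drawer is pulled out, m: 0 shut, 0.166 at its stop. It runs with about 1 N of friction and stays where it is left.
- unit_drawer0_handle (a point): centre of the drawer's dark bar handle: a round bar 11 mm thick and 120 mm long, level, 35 mm clear (centre to face) of the drawer's white front, 62 mm above the table. Axes as for the drawer: the bar lies along y, and the drawer slides out along -x.
- unit_top (a point): centre of the top of the fixed drawer unit (240 x 240 mm, 100 mm high, top 100 mm above the table); its x points from the drawer's front to the unit's back, z up.
- drawer_floor (a point): centre of the drawer's inner floor, 22 mm above the table; moves with the drawer; x points into the unit (the drawer slides out along -x), y along its front, z up. The inside measures 195 (x) by 198 (y) mm with 6 mm walls whose tops stand 56 mm above this floor; the front panel stands 65 mm above it. With the drawer at its stop, the inside from x = -97 to about +60 mm is open to the sky, the rest is under the unit's top.
- tray: grey plastic sorting tray, 170 (x) by 100 (y) mm, about 0.15 kg; origin at the centre of its underside. Floor 4 mm thick; walls 4 mm thick and 24 mm high along both long sides and at the handle end (-x); the other end (+x) has no wall, so pieces slide off there. Starts flat on the table, open end roughly to the robot's left.
- tray_grip (a point): centre of the tray's blue handle, a level slab sticking out of the tray's walled end, 14 mm thick (tray y), 62 mm clear length (tray x), 40 mm high, from 12 to 52 mm above the tray's underside; this point lies 118 mm behind (-x) the tray's centre and 32 mm above its underside. Axes are the tray's: x towards the open end, z up.
- tray_lip (a point): middle of the lower edge of the tray's open end, 85 mm ahead (+x) of the tray's centre, at underside height. Axes are the tray's.
- button0_mid (a point): centre of the orange coat button, a loose disc 30 mm across and 10 mm thick, 12 g, starting flat on the tray's floor. It slides off the tray at a tilt of about 25 to 35 degrees.
- button1_mid (a point): centre of the green coat button, a loose disc 30 mm across and 10 mm thick, 12 g, starting flat on the tray's floor. It slides off the tray at a tilt of about 25 to 35 degrees.
- button2_mid (a point): centre of the red coat button, a loose disc 30 mm across and 10 mm thick, 12 g, starting flat on the tray's floor. It slides off the tray at a tilt of about 25 to 35 degrees.
- button3_mid (a point): centre of the dark brown wooden coat button, a loose disc 30 mm across and 10 mm thick, 12 g, starting flat on the tray's floor. It slides off the tray at a tilt of about 25 to 35 degrees.
- tape_mid (a point): centre of a roll of brown paper tape lying flat, 110 mm across, 48 mm high; bystander
- glue_mid (a point): point 40 mm up the axis of a white glue bottle with blue nozzle, 52 mm across, 135 mm high; bystander
- spool_mid (a point): centre of a green thread spool, 38 mm across, 44 mm high, standing on the table; bystander

How it is judged:
By the outcome, as a careful person would: the job done as asked, in the order asked, and still so for the second after the job is handed in, with the robot touching nothing.
It also fails if it takes over 67 s, if anything falls off the work surface, if the arm or the gripper's body presses on something with over 40 N, if the wrist force passes 120 N, or if a joint passes its speed limit or range.

### The arm

A 6-joint arm with a two-finger parallel gripper is mounted at the origin on the work surface. World frame = base frame: x ahead of the robot, y to its left, z up, the work surface at z = 0. Lengths are in mm, angles in rad, forces in N, time in s.
With the tool pointing down it reaches from about 350 to 975 mm from the base axis. Payload 7.1 kg.
Tool frame: the origin (TCP) lies on the front face of the gripper's body, between the roots of the fingers; the fingertips stand 80 mm ahead of it and the grasp point (between the pads) lies 61 mm ahead of it (env.tips_ahead is the distance from the TCP to the fingertips, in mm); z points along the fingers, y is the direction in which the jaws open and shut (so a half turn about z gives the same grasp; the last joint's range is limited). The gripper opens to 88 mm and grips with 3 to 60 N. Pads are 20 mm wide; open, the fingers measure 115 mm over their backs; the gripper's body (75 mm by 178 mm) begins 61 mm behind the grasp point.
Start: joints at [1.297, 0.423, 1.63, -0, 1.089, -0.019], TCP at [157.501, 604.813, 302.675] pointing down, gripper open.
Joint ranges: [-3, 3], [-0.9, 2.11], [0.09, 2.58], [-1.31, 4.45], [0.11, 2.69], [-2.54, 2.54]. Speed limits (rad/s): [2.39, 2.39, 3.01, 3.14, 3.14, 3.14].

### API

Orientations are given as a unit quaternion [x, y, z, w].
In Python, from station import env, set_gripper, viewer, workorder gives the robot as it stands. Calls block until the motion is done:
- env.reach(position, orientation): joint-space move of the TCP to a pose.
- env.move_l(position, rot=None, rate=150, f_stop=None): straight line of the TCP; rot=None keeps the orientation; rate is the mean speed in mm/s. With f_stop (N) it stops when the force on the tool has changed by that much, and returns True; else False.
- env.move_joints(angles): joint-space move.
- set_gripper(opening): finger opening in mm; the grip force is fixed at half the most; returns when the fingers have stopped.
- env.hold(seconds).
- env.ik(position, orientation): joint angles nearest the present ones, or None.
- env.read_state(): the state.
- viewer.camera(name): name is "scene" or "top" or "wrist"; returns the picture (480x640x3 uint8, blue, green, red); there is no depth.
- viewer.camera_params(name): a dict with "fx", "fy", "cx", "cy" (pixels), "pose" (4x4, takes a point from camera to world coordinates); the wrist camera has in their place "tool_from_camera" (4x4, takes a point from camera to tool coordinates, whose origin is the TCP and whose axes are the flange's). Camera axes: x right, y up, looking along -z (the intrinsics and any distortion apply to the point x, -y, -z); pixel columns grow to the right and rows downward; lengths in mm; the calibration is good to about 2 mm. A picture is of the moment at which its call begins: read the wrist's pose just before it. camera_params takes no time and is no camera call.
A pose or a line that the arm cannot do raises env.IKError and nothing moves.
- workorder.sign_off(): hands the job in, once; it reports no verdict.
The state is a dict: "time_s": time; "qpos": joint angles; "dq": joint speeds; "tau": joint torques, N m; "tool_pos": TCP position; "orientation": TCP orientation; "force": force on the tool from outside, world axes, zero at the start; "wrist_torque": the same for the moment, N m; "width": finger opening in mm.
Only numpy, scipy, OpenCV 4.12 (cv2) and the standard library are available. Lean on these libraries where they do the work, as an engineer would, in place of code of your own. Each camera call takes 0.05 s, during which the arm holds its last target.

## Working session

There is one attempt and no reset: what is moved stays moved. The work goes in short steps, each a Python script; the robot and the scene stay as the last script left them, time stands still between calls to the robot, and variables do not carry over. Pictures are saved under pics/ and viewed, and the job is handed in when it is done.

```bash
ls; mkdir -p pics; python3 - <<'E'
from station import env, set_gripper, viewer, workorder
import cv2,numpy as np
np.set_printoptions(suppress=True,precision=4)
for n in ("scene","top"):
    cv2.imwrite(f"pics/{n}0.png",viewer.camera(n)); print(n,viewer.camera_params(n))
print(viewer.camera_params("wrist"))
s=env.read_state();print(s['time_s'],s['tool_pos'],s['orientation'],s['width'])
E
```

```text
pics
scene {'fx': 470.2552765786075, 'fy': 470.2552765786075, 'cx': 325.3428108230287, 'cy': 245.7327448413484, 'pose': array([[   0.6447,   -0.6247,    0.4405, 1074.3626],
       [   0.7643,    0.5357,   -0.3589, -355.5209],
       [  -0.0117,    0.5681,    0.8229, 1007.5266],
       [   0.    ,    0.    ,    0.    ,    1.    ]])}
top {'fx': 494.95813960711877, 'fy': 494.95813960711877, 'cx': 316.65202184355365, 'cy': 236.74940166579125, 'pose': array([[  -0.0053,    0.9982,   -0.0603,  528.3345],
       [  -1.    ,   -0.0057,   -0.0053,   52.5273],
       [  -0.0057,    0.0603,    0.9982, 1164.7956],
       [   0.    ,    0.    ,    0.    ,    1.    ]])}
{'fx': 361.2217425793785, 'fy': 361.2217425793785, 'cx': 323.62671751645934, 'cy': 244.26821692584326, 'tool_from_camera': array([[  0.0004,   0.9547,   0.2977,  82.6903],
       [  1.    ,  -0.0006,   0.0004,  -0.414 ],
       [  0.0005,   0.2977,  -0.9547, -81.1733],
       [  0.    ,   0.    ,   0.    ,   1.    ]])}
0.1 [157.4173 604.4575 301.9873] [ 0.1271  0.9919 -0.0007 -0.0001] 87.90381235884053
```

View pics/scene0.png

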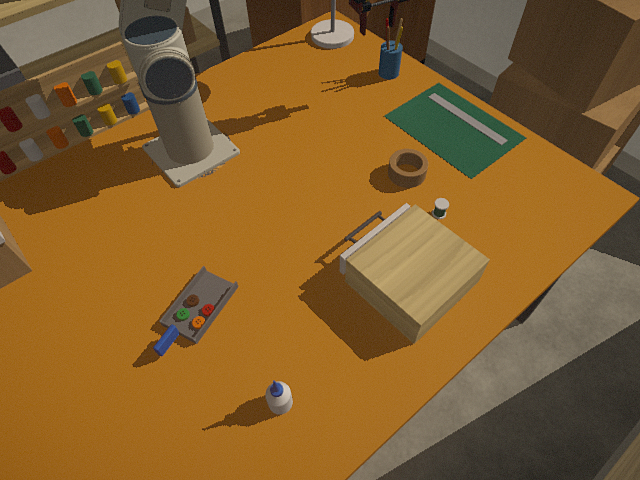

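View pics/top0.png

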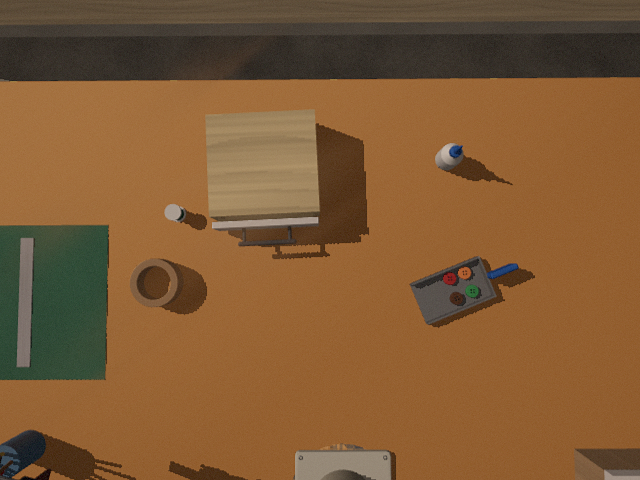

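The scene view shows the unit (centre about 415,265), the tray with its four buttons (200,305), and the glue bottle (279,395). The top view shows the bar handle at about (240–297,243), the tray at (455,290) with its blue handle at (503,271), the tape at (156,283), the spool at (175,213) and the glue at (450,157).

```bash
cat > h.py <<'E'
import cv2,numpy as np
from station import env,set_gripper,viewer,workorder
from scipy.spatial.transform import Rotation as R
np.set_printoptions(suppress=True,precision=2)
def ray(n,uv,P=None):
    c=viewer.camera_params(n); T=c['pose'] if 'pose' in c else P@c['tool_from_camera']
    d=np.array([(uv[0]-c['cx'])/c['fx'],-(uv[1]-c['cy'])/c['fy'],-1.]); return T[:3,3],T[:3,:3]@d
def onz(n,uv,z,P=None):
    o,d=ray(n,uv,P); return o+d*(z-o[2])/d[2]
def tri(a,b):
    A=[];y=[]
    for o,d in (a,b):
        d=d/np.linalg.norm(d);M=np.eye(3)-np.outer(d,d);A.append(M);y.append(M@o)
    return np.linalg.lstsq(np.vstack(A),np.hstack(y),rcond=None)[0]
def proj(n,p,P=None):
    c=viewer.camera_params(n);T=c['pose'] if 'pose' in c else P@c['tool_from_camera'];q=T[:3,:3].T@(np.array(p)-T[:3,3]);return np.array([c['cx']-c['fx']*q[0]/q[2],c['cy']+c['fy']*q[1]/q[2]])
def toolP():
    s=env.read_state();P=np.eye(4);P[:3,:3]=R.from_quat(s['orientation']).as_matrix();P[:3,3]=s['tool_pos'];return P
def st(t=''):
    s=env.read_state();print(t,'t=%.2f'%s['time_s'],'pos',np.array(s['tool_pos']),'F',np.array(s['force']),'w %.1f'%s['width'])
E
python3 - <<'E'
from h import *
im=cv2.imread('pics/top0.png')
a=cv2.resize(im[95:260,190:340],None,fx=4,fy=4,interpolation=cv2.INTER_CUBIC); cv2.imwrite('pics/z_unit.png',a[:600])
a=cv2.resize(im[240:340,395:530],None,fx=5.5,fy=5.5,interpolation=cv2.INTER_CUBIC); cv2.imwrite('pics/z_tray.png',a)
for n in('top','scene'):
    im=cv2.imread(f'pics/{n}0.png');h=cv2.cvtColor(im,cv2.COLOR_BGR2HSV)
    m=cv2.inRange(h,(105,120,60),(130,255,255))
    k,l,s,c=cv2.connectedComponentsWithStats(m)
    for i in range(1,k):
        if s[i][4]>25:
            pts=np.argwhere(l==i)[:,::-1].astype(np.float32)
            print(n,s[i],c[i],cv2.minAreaRect(pts))
for uv,z in [((207,115),100),((316,110),100),((319,213),100),((210,219),100),((240,244),62),((297,242),62)]: print(uv,onz('top',uv,z))
E
```

```text
top [450 146  12  11  85] [454.41 150.75] ((455.5, 151.0), (10.0, 11.0), 90.0)
top [487 264  31  15 212] [501.77 270.64] ((502.22607421875, 270.60272216796875), (7.373592853546143, 31.601112365722656), 69.44395446777344)
scene [122  93  17  20 134] [131.26 100.84] ((132.50001525878906, 101.50000762939453), (21.21320343017578, 11.31370735168457), 45.0)
scene [154 325  25  31 349] [166.52 339.41] ((166.2791748046875, 339.82647705078125), (12.01943588256836, 31.621231079101562), 38.1572265625)
scene [272 381  11  15  73] [277.95 389.12] ((277.5135192871094, 388.4189453125), (9.370742797851562, 13.480716705322266), 9.462321281433105)
(207, 115) [861.22 296.98 100.  ]
(316, 110) [870.66  58.16 100.  ]
(319, 213) [644.08  52.86 100.  ]
(210, 219) [632.45 288.65 100.  ]
(240, 244) [579.74 229.6   62.  ]
(297, 242) [583.49 102.33  62.  ]
```

View pics/z_unit.png

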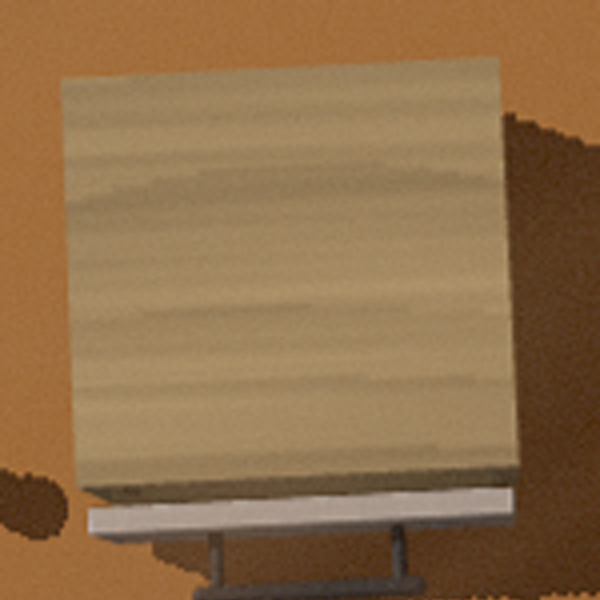

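View pics/z_tray.png

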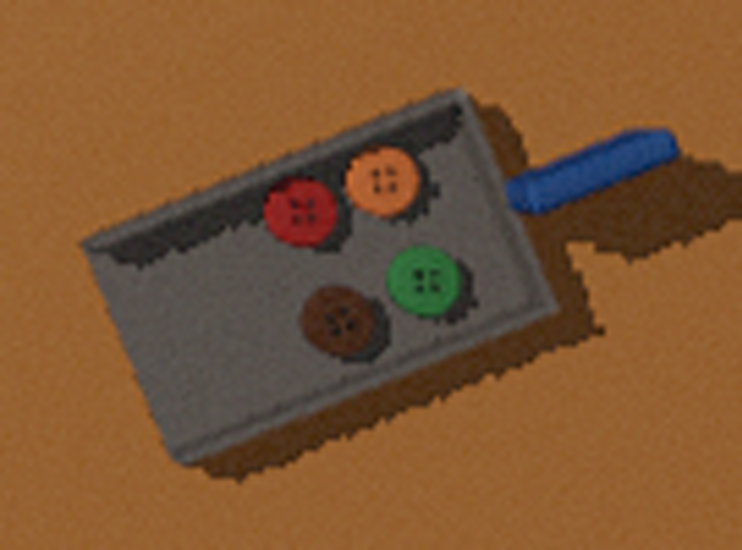

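```bash
python3 - <<'E'
from h import *
u=[onz('top',p,100) for p in [(205.4,114.4),(314.7,109.4),(319.4,211.6),(209.4,216.6)]]
u=np.array(u);print(u,u.mean(0)); 
for a,b in[(3,0),(2,1),(1,0),(2,3)]: d=u[b]-u[a];print(np.linalg.norm(d),np.degrees(np.arctan2(d[1],d[0])))
b=np.array([onz('top',p,66) for p in [(238.3,243.3),(296.3,240.8)]]);print('bar',b,b.mean(0),np.linalg.norm(b[0]-b[1]),np.degrees(np.arctan2(*(b[0]-b[1])[:2])))
t=np.array([onz('top',p,24) for p in [(409.9,284.2),(427.4,324),(479.5,256.4),(496.3,296)]])
print('tray',t,t.mean(0));
for a,b in[(2,0),(3,1),(1,0),(3,2)]: d=t[b]-t[a];print(np.linalg.norm(d),np.degrees(np.arctan2(d[1],d[0])))
m=t.mean(0);d=t[0]+t[1]-t[2]-t[3];d/=np.linalg.norm(d)
print('grip',m-118*d,'blue centroid',onz('top',(501.8,270.6),50), 'tri',tri(ray('top',(501.8,270.6)),ray('scene',(166.5,339.4))))
for n,p in dict(tape=(156,283),spool=(175,213),glue=(450,157)).items(): print(n,onz('top',p,40))
E
```

```text
[[862.59 300.5  100.  ]
 [872.02  61.   100.  ]
 [647.11  51.98 100.  ]
 [637.67 289.99 100.  ]] [754.85 175.87 100.  ]
225.16640946279637 2.676475310625946
225.0838339781257 2.295072384811613
239.6940411214963 92.25487642047179
238.19513689356378 92.27328628922409
bar [[581.13 232.75  66.  ]
 [585.97 103.69  66.  ]] [583.55 168.22  66.  ] 129.1448874143953 -2.148225844138799
tray [[ 487.04 -154.65   24.  ]
 [ 396.38 -193.03   24.  ]
 [ 549.88 -315.57   24.  ]
 [ 459.14 -351.66   24.  ]] [ 473.11 -253.73   24.  ]
172.7565727401863 111.33101778446112
170.59101441172862 111.58465021757199
98.44871692523262 22.945771912073273
97.65635200306949 21.68712911857074
grip [ 516.28 -363.55   24.  ] blue centroid [ 517.3  -356.29   50.  ] tri [ 517.2  -361.79   34.77]
tape [493.29 423.46  40.  ]
spool [652.56 382.2   40.  ]
glue [ 777.97 -248.55   40.  ]
```

```bash
cat >> h.py <<'E'
a=np.radians(2.3); EX=np.array([np.cos(a),np.sin(a),0]); EY=np.array([-np.sin(a),np.cos(a),0])
def quat(z,y):
    z=np.array(z,float);z/=np.linalg.norm(z);y=np.array(y,float);y-=z*(y@z);y/=np.linalg.norm(y)
    return R.from_matrix(np.c_[np.cross(y,z),y,z]).as_quat()
BAR=np.array([583.5,167.5,62.])
E
python3 - <<'E'
from h import *
for s in (1,-1):
    q=quat([0,0,-1],s*EX)
    for p in (BAR+[0,0,61],BAR-170*EX+[0,0,61]): print(s,env.ik(p,q))
# tray grasp options
d=np.array([np.cos(np.radians(111.5)),np.sin(np.radians(111.5)),0]);ty=np.array([-d[1],d[0],0])
G=np.array([473.1,-253.7,32])-100*d
for th in (0,30,45):
  for s in (1,-1):
    z=np.cos(np.radians(th))*np.array([0,0,-1])+np.sin(np.radians(th))*d
    q=quat(z,s*ty);print(th,s,env.ik(G-61*z/np.linalg.norm(z),q))
E
```

```text
1 [ 0.26  0.64  1.76 -0.    0.74  0.22]
1 [ 0.34  0.49  2.12 -0.    0.53  0.3 ]
-1 None
-1 None
0 1 [-0.62  0.7   1.74 -0.    0.7   2.15]
0 -1 [-0.62  0.7   1.74 -0.    0.7  -0.99]
30 1 [-0.72  0.89  1.43  0.24  1.31  1.92]
30 -1 [-0.72  0.89  1.43  0.24  1.31 -1.22]
45 1 [-0.76  1.01  1.27  0.3   1.6   1.9 ]
45 -1 [-0.76  1.01  1.27  0.3   1.6  -1.24]
```

```bash
python3 - <<'E'
from h import *
q=quat([0,0,-1],EX)
set_gripper(30)
env.reach(BAR+[0,0,61+90],q); st()
P=toolP();cv2.imwrite('pics/w1.png',viewer.camera('wrist'))
print(proj('wrist',BAR,P),proj('wrist',BAR+60*EY,P),proj('wrist',BAR-60*EY,P))
E
```

```text
t=3.31 pos [583.33 168.38 213.16] F [0.08 0.21 0.59] w 30.0
[324.76 258.56] [325.02 169.16] [324.54 335.87]
```

View pics/w1.png

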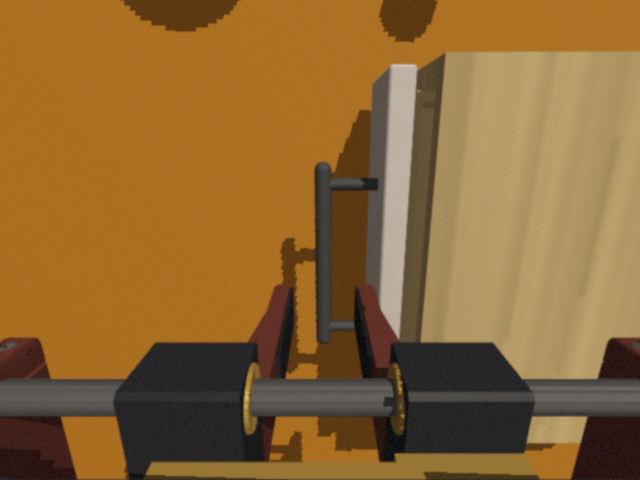

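The wrist view shows the bar at column 323, rows 163–342, midway between the fingers. That agrees with the estimate, which projects to column 325, rows 169–336.

```bash
python3 - <<'E'
from h import *
q=quat([0,0,-1],EX)
print(env.move_l(BAR+[0,0,61],q,rate=120,f_stop=8)); st()
set_gripper(0); st('closed')
p=np.array(env.read_state()['tool_pos'])
print(env.move_l(p-150*EX,q,rate=120,f_stop=15)); st('pulled')
p1=np.array(env.read_state()['tool_pos']);
if (p-p1)@EX>140: print(env.move_l(p-180*EX,q,rate=40,f_stop=12)); st('stop')
print('travel',(p-np.array(env.read_state()['tool_pos']))@EX)
E
```

```text
False
 t=4.26 pos [583.94 167.63 123.53] F [ 0.5   0.14 -0.67] w 30.0
closed t=4.72 pos [583.75 167.56 123.64] F [-0.63 -0.25  4.08] w 9.8
False
pulled t=6.12 pos [432.28 160.88 123.56] F [-0.67 -4.94  7.32] w 10.3
True
stop t=6.47 pos [427.42 160.63 123.61] F [ 1.58 -2.26  1.13] w 10.1
travel 156.4777678799861
```

```bash
python3 - <<'E'
from h import *
q=quat([0,0,-1],EX)
p=np.array(env.read_state()['tool_pos'])
print(env.move_l(p-15*EX,q,rate=20,f_stop=20)); st('stop')
print('more',(p-np.array(env.read_state()['tool_pos']))@EX)
env.hold(.2);st()
cv2.imwrite('pics/top1.png',viewer.camera('top'));cv2.imwrite('pics/scene1.png',viewer.camera('scene'))
E
```

```text
True
stop t=6.84 pos [427.13 160.57 123.62] F [ 1.04 -2.32  1.24] w 10.2
more 0.2945087802699461
 t=7.04 pos [427.18 160.56 123.62] F [ 0.39 -1.01  2.52] w 10.2
```

View pics/scene1.png

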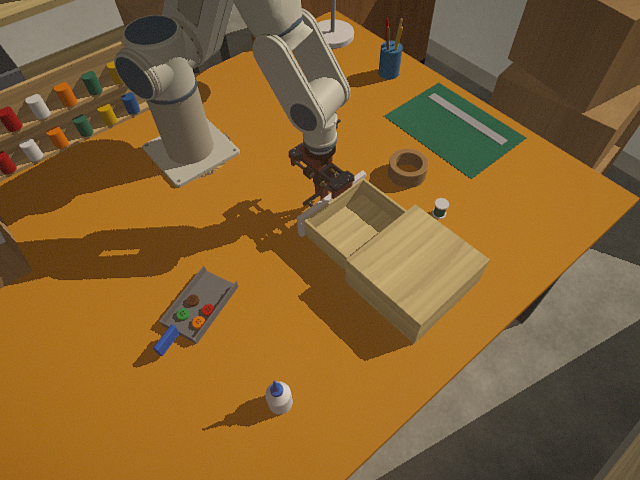

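The drawer is out and the pull ended against a hard stop. It travelled 156 mm here, which fits a drawer that started about 10 mm open. Next I release the bar, go up, and take a look.

```bash
python3 - <<'E'
from h import *
set_gripper(30)
p=np.array(env.read_state()['tool_pos'])
env.move_l(p+[0,0,110],rate=150);st()
set_gripper(45)
ang=np.radians(111.5)
d=np.array([np.cos(ang),np.sin(ang),0]);ty=np.array([-d[1],d[0],0])
G=np.array([473.1,-253.7,32])-100*d
th=np.radians(30);z=-np.cos(th)*np.array([0,0,1])+np.sin(th)*d
q=quat(z,-ty)
env.reach(G-(61+110)*z,q);st()
P=toolP();cv2.imwrite('pics/w2.png',viewer.camera('wrist'));cv2.imwrite('pics/top2.png',viewer.camera('top'))
print('grip',proj('wrist',G,P),proj('wrist',G+31*d*-1,P),proj('wrist',G+185*d-[0,0,32],P))
E
```

```text
t=8.55 pos [427.18 160.52 233.22] F [ 0.17  0.69 -0.9 ] w 30.2
 t=11.07 pos [ 541.77 -425.12  180.33] F [-0.81  0.89 -0.79] w 45.0
grip [323.43 249.21] [323.35 291.62] [323.84  62.17]
```

View pics/w2.png

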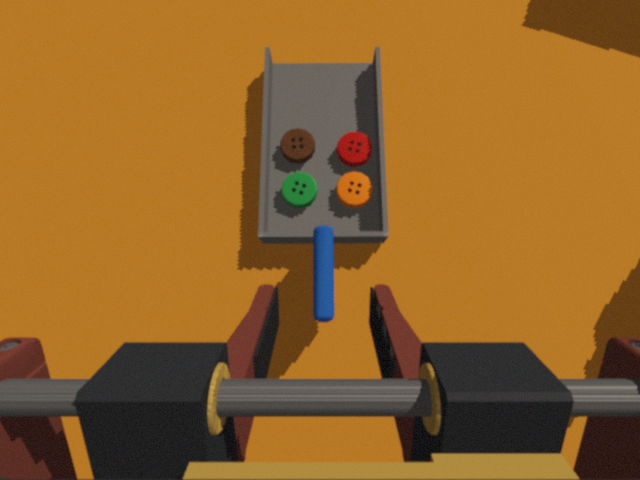

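View pics/top2.png

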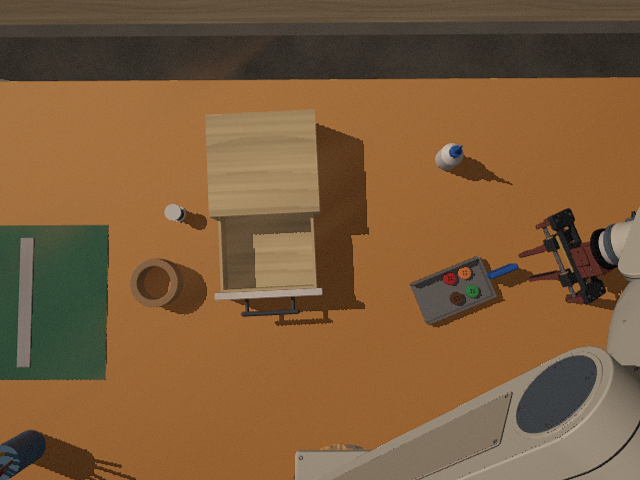

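```bash
cat >> h.py <<'E'
def trayq(yaw,pitch,th=30):
    """tool quat/z for tray yaw, nose-down pitch (deg), tool lean th in tray frame"""
    y,p,t=np.radians([yaw,pitch,th]); 
    Rt=R.from_euler('zy',[y,p]).as_matrix()   # tray axes
    z=Rt@np.array([np.sin(t),0,-np.cos(t)])
    return quat(z,-Rt[:,1]),z,Rt
GX=-110.
def tcp_for_lip(lip,yaw,pitch):
    q,z,Rt=trayq(yaw,pitch); g=np.array(lip)+Rt@np.array([GX-85,0,32.]); return g-61*z,q
def tcp_for_origin(o,yaw,pitch=0):
    q,z,Rt=trayq(yaw,pitch); return np.array(o)+Rt@np.array([GX,0,32.])-61*z,q
E
python3 - <<'E'
from h import *
o=[473.1,-253.7,0]
p,q=tcp_for_origin(o,111.5)
print(env.move_l(p,q,rate=120,f_stop=8));st()
set_gripper(0);st('grip')
P=toolP();cv2.imwrite('pics/w3.png',viewer.camera('wrist'))
p,q=tcp_for_origin(np.array(o)+[0,0,40],111.5)
env.move_l(p,q,rate=40);st('up')
cv2.imwrite('pics/w4.png',viewer.camera('wrist'))
cv2.imwrite('pics/scene4.png',viewer.camera('scene'))
for n in [(221,219),(315.5,215),(221,288.5),(316.5,287)]: print(onz('top',n,78))
for n in [(215.5,297),(321.5,292.5)]: print('front top outer',onz('top',n,87))
E
python3 -c "
import cv2,numpy as np
a=cv2.imread('pics/w3.png');b=cv2.imread('pics/w4.png');cv2.imwrite('pics/w34.png',cv2.resize(np.hstack([a,b]),(800,300)))"
```

```text
False
 t=12.19 pos [ 525.09 -385.02   85.51] F [ 0.78 -0.91  0.5 ] w 44.8
grip t=12.78 pos [ 524.67 -384.54   85.02] F [-1.04 -0.7   0.68] w 13.8
up t=13.97 pos [ 524.45 -384.3   124.52] F [-0.15 -0.39 -1.81] w 13.8
[634.45 269.22  78.  ]
[642.08  60.61  78.  ]
[481.75 268.26  78.  ]
[483.95  59.25  78.  ]
front top outer [463.85 278.29  87.  ]
front top outer [472.39  48.42  87.  ]
```

View pics/w34.png

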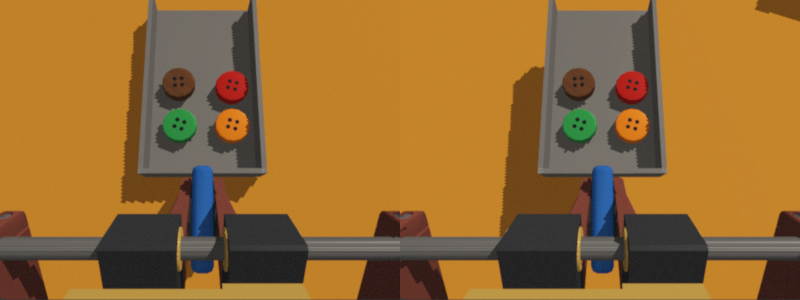

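View pics/scene4.png

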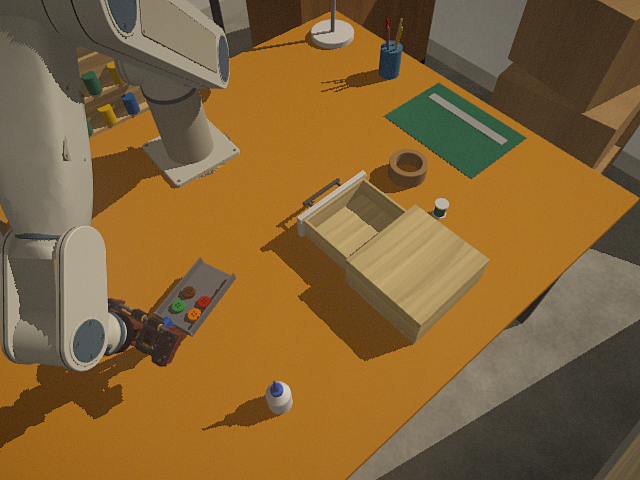

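Both views show the tray level and the four buttons unmoved. It did not slip between the grasp (left) and the lift (right). Next I plan the tipping poses.

```bash
python3 - <<'E'
from h import *
c=np.array([555,164.,0])
for pit,zl in [(0,130),(15,110),(30,85),(45,75),(55,75)]:
    p,q=tcp_for_lip(c-45*EY+[0,0,zl],92.3,pit); print(pit,p,env.ik(p,q))
p,q=tcp_for_origin([473.1,-253.7,130],111.5); env.move_l(p,q,rate=120);st()
p,q=tcp_for_lip(c-45*EY+[0,0,130],92.3,0); env.move_l(p,q,rate=170);st()
cv2.imwrite('pics/top5.png',viewer.camera('top'));cv2.imwrite('pics/scene5.png',viewer.camera('scene'))
E
```

```text
0 [ 565.86 -106.28  214.83] [-0.39  0.56  1.73  0.52  1.15 -0.72]
15 [ 587.5  -106.28  189.59] [-0.35  0.68  1.58  0.41  1.35 -0.5 ]
30 [ 607.06 -106.28  153.94] [-0.32  0.83  1.42  0.34  1.56 -0.34]
45 [ 623.19 -106.28  128.58] [-0.3   0.98  1.27  0.31  1.78 -0.19]
55 [ 631.48 -106.28  116.24] [-0.28  1.06  1.17  0.3   1.94 -0.1 ]
 t=14.97 pos [ 524.25 -384.16  214.18] F [ 0.24 -1.72 -1.96] w 13.9
 t=16.77 pos [ 565.93 -106.97  214.76] F [-0.22 -0.32 -2.53] w 14.1
```

View pics/top5.png

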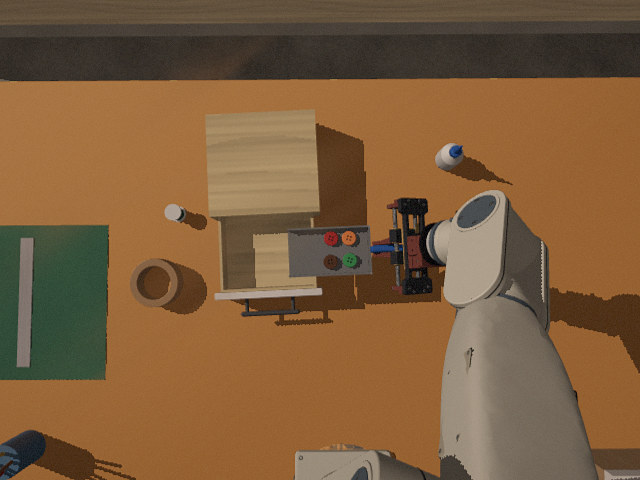

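View pics/scene5.png

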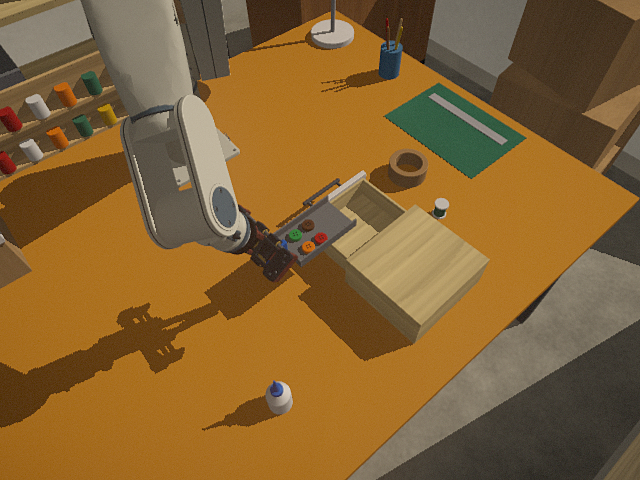

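The tray sits level over the open drawer. The listed tip poses show that my Euler order is wrong: it should be intrinsic ZY. I fix that before tipping.

```bash
sed -i "s/from_euler('zy'/from_euler('ZY'/" h.py; python3 - <<'E'
from h import *
c=np.array([555,164.,0])
W=[(15,112),(25,92),(33,82),(40,75),(47,72)]
for pit,zl in W:
    p,q=tcp_for_lip(c-45*EY+[0,0,zl],92.3,pit); print(pit,p,env.ik(p,q))
for pit,zl in W[:3]:
    p,q=tcp_for_lip(c-45*EY+[0,0,zl],92.3,pit); env.move_l(p,q,rate=60);st(pit)
cv2.imwrite('pics/top6.png',viewer.camera('top'));cv2.imwrite('pics/scene6.png',viewer.camera('scene'))
E
```

```text
15 [564.67 -76.67 252.3 ] [-0.26  0.44  1.77  0.29  1.04 -0.46]
25 [563.57 -49.35 264.18] [-0.14  0.39  1.79  0.1   0.98 -0.24]
33 [562.54 -23.77 275.96] [-0.04  0.37  1.79 -0.06  0.98 -0.05]
40 [561.55   0.91 284.93] [ 0.05  0.36  1.79 -0.21  1.01  0.12]
47 [560.49  27.36 294.77] [ 0.15  0.36  1.78 -0.34  1.06  0.28]
15 t=17.82 pos [564.52 -76.76 252.11] F [ 0.1   0.09 -2.64] w 13.8
25 t=18.48 pos [563.46 -49.52 263.87] F [-1.09  0.75 -2.13] w 13.8
33 t=19.09 pos [562.45 -24.09 275.7 ] F [ 0.1  -0.18 -2.16] w 14.1
```

View pics/top6.png

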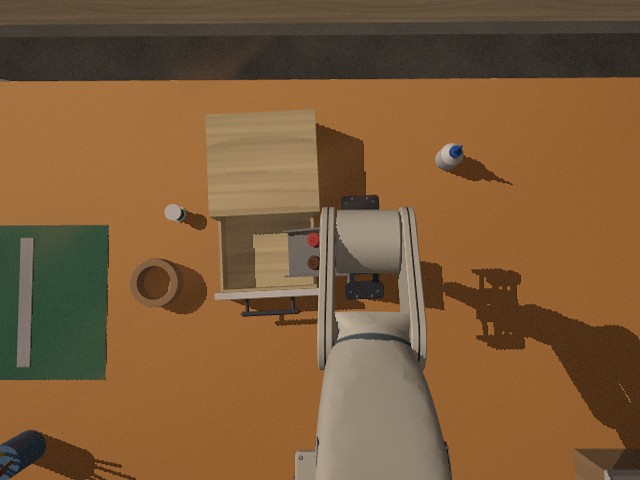

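View pics/scene6.png

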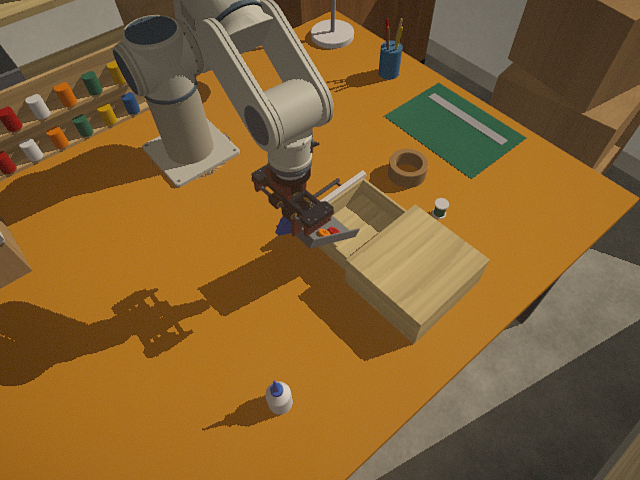

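The lip is over the drawer at about column 287, and the buttons are still on the tray at 33°. I tip further.

```bash
python3 - <<'E'
from h import *
c=np.array([555,164.,0])
for pit,zl in [(40,75),(47,72)]:
    p,q=tcp_for_lip(c-45*EY+[0,0,zl],92.3,pit); env.move_l(p,q,rate=50);st(pit)
env.hold(0.8);st()
cv2.imwrite('pics/top7.png',viewer.camera('top'));cv2.imwrite('pics/scene7.png',viewer.camera('scene'));cv2.imwrite('pics/w7.png',viewer.camera('wrist'))
a,b,w=[cv2.imread(f'pics/{n}7.png') for n in('top','scene','w')]
o=np.hstack([cv2.resize(a[190:340,190:390],(400,300)),cv2.resize(b[150:300,240:440],(400,300))])
cv2.imwrite('pics/c7.png',np.vstack([o,np.hstack([cv2.resize(w,(400,300)),np.zeros((300,400,3),np.uint8)])]))
E
```

```text
40 t=19.87 pos [561.56   0.78 284.86] F [ 0.39 -0.01 -1.48] w 13.9
47 t=20.58 pos [560.45  27.17 294.66] F [-0.46 -0.28 -2.12] w 13.6
 t=21.38 pos [560.51  27.39 294.78] F [ 0.92 -0.42 -1.37] w 14.2
```

View pics/c7.png

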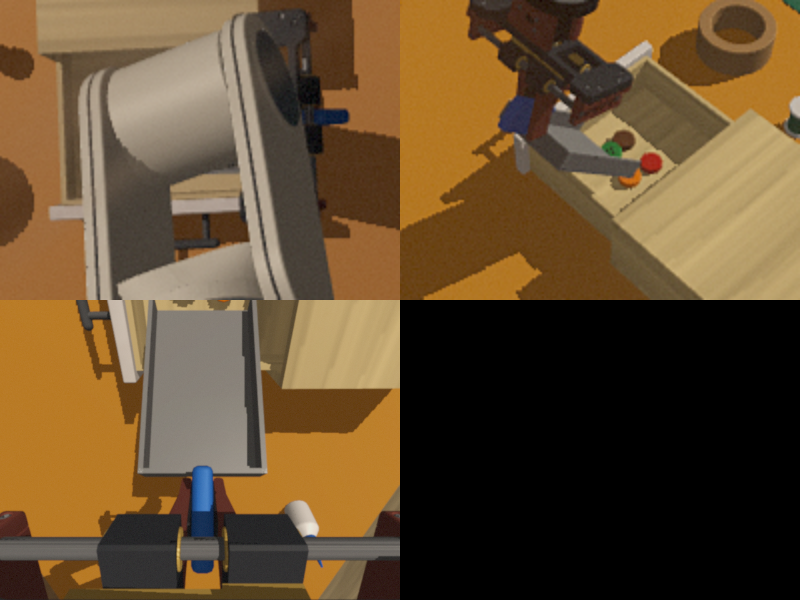

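The wrist view shows the tray empty. The scene crop shows all four buttons on the drawer floor. I raise and level the tray, then set it down at its old place.

```bash
python3 - <<'E'
from h import *
c=np.array([555,164.,0])
p,q=tcp_for_lip(c-45*EY+[0,0,125],92.3,47); env.move_l(p,q,rate=120)
p,q=tcp_for_lip(c-60*EY+[0,0,140],92.3,0); env.move_l(p,q,rate=120);st('level')
o=np.array([473.1,-240,0])
p,q=tcp_for_origin(o+[0,0,120],105); env.move_l(p,q,rate=180);st()
p,q=tcp_for_origin(o+[0,0,30],105); env.move_l(p,q,rate=120);st()
env.hold(.2)
cv2.imwrite('pics/w8.png',viewer.camera('wrist'));cv2.imwrite('pics/top8.png',viewer.camera('top'))
p,q=tcp_for_origin(o+[0,0,8],105); print(env.move_l(p,q,rate=40,f_stop=5));st()
p,q=tcp_for_origin(o+[0,0,-4],105); print(env.move_l(p,q,rate=12,f_stop=3));st('down')
cv2.imwrite('pics/w9.png',viewer.camera('wrist'));cv2.imwrite('pics/scene9.png',viewer.camera('scene'))
w=[cv2.resize(cv2.imread(f'pics/{n}.png'),(400,300)) for n in('w8','w9','top8','scene9')]
cv2.imwrite('pics/c9.png',np.vstack([np.hstack(w[:2]),np.hstack(w[2:])]))
E
```

```text
level t=23.88 pos [ 566.62 -120.82  225.27] F [-0.19  0.25 -1.18] w 13.7
 t=25.48 pos [ 509.69 -374.83  204.92] F [ 0.01 -0.27 -1.83] w 14.0
 t=26.38 pos [ 509.81 -376.02  115.33] F [-0.11  0.58 -1.94] w 13.8
False
 t=27.38 pos [ 509.47 -375.71   92.67] F [-0.47  0.18  0.15] w 13.8
True
down t=28.06 pos [ 509.45 -375.72   84.96] F [ 0.17 -2.04  4.78] w 13.5
```

View pics/c9.png

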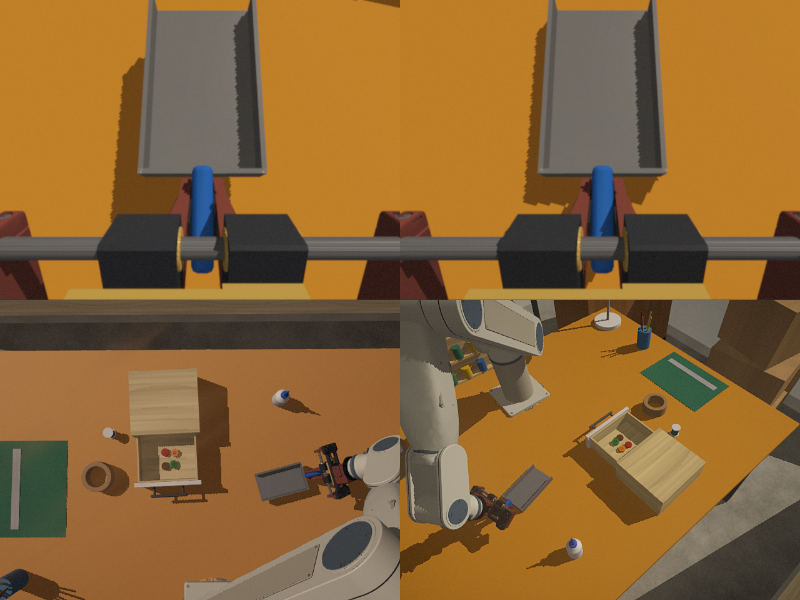

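Contact came at TCP z = 85.0, the same height as at the pick, so the tray is down and flat. I release and back off.

```bash
python3 - <<'E'
from h import *
set_gripper(45);st()
P=toolP();env.move_l(P[:3,3]-120*P[:3,2],rate=120)
env.move_l(P[:3,3]-120*P[:3,2]+[0,-20,80],rate=150);env.hold(.5);st()
for n in('top','scene'):cv2.imwrite(f'pics/{n}10.png',viewer.camera(n))
for n in('top','scene'):
  a=cv2.imread(f'pics/{n}0.png');b=cv2.imread(f'pics/{n}10.png')
  for m,r in (dict(tape=(125,255,60,55),spool=(160,200,30,28),glue=(430,140,36,34)) if n=='top' else dict(tape=(385,147,45,42),spool=(430,196,22,24),glue=(260,375,36,42))).items():
    x,y,w,h=r;print(n,m,cv2.absdiff(a[y:y+h,x:x+w],b[y:y+h,x:x+w]).mean())
a=cv2.imread('pics/top10.png');b=cv2.imread('pics/scene10.png')
cv2.imwrite('pics/c10.png',np.vstack([np.hstack([cv2.resize(a,(400,300)),cv2.resize(b,(400,300))]),np.hstack([cv2.resize(a[200:320,200:360],(400,300),interpolation=2),cv2.resize(a[240:360,380:540],(400,300),interpolation=2)])]))
x=cv2.imread('pics/top2.png');print('drawer front diff',cv2.absdiff(a[285:320,210:325],x[285:320,210:325]).mean())
E
```

```text
t=28.82 pos [ 509.04 -375.4    84.17] F [-0.04 -0.65 -0.16] w 44.7
 t=31.18 pos [ 524.66 -453.33  267.84] F [ 0.78 -0.09  0.34] w 45.3
top tape 3.2053535353535354
top spool 2.8734126984126984
top glue 2.971677559912854
scene tape 3.694532627865961
scene spool 3.0467171717171717
scene glue 3.188712522045855
drawer front diff 2.7937888198757763
```

View pics/c10.png

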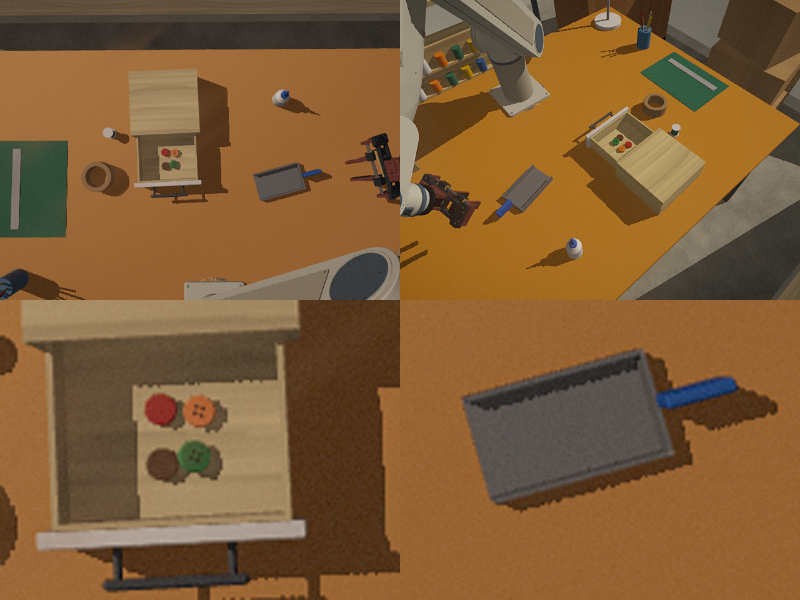

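The final view shows four buttons on the drawer floor, the tray empty and flat, and the drawer front and bystanders unchanged.

```bash
python3 -c "
from station import workorder
print(workorder.sign_off())"
```

```text
the job is handed in; nothing more can be done
None
```

The job is done and handed in at about 31 s of the 67 s allowed. I pulled the drawer to its stop, tipped the tray to 47° with its lip low over the drawer, and set it back down level.

- **Buttons and tray:** the last pictures show all four buttons on the drawer floor. The empty tray is flat on the table, with contact at the same tool height as when I picked it up (85.0 mm).
- **Bystanders and drawer front:** image differences at the tape, glue, spool and drawer front are at noise level, so nothing there moved.
- **One mismatch:** the drawer travelled 156.5 mm by the arm, not 166 mm. It ended against a hard stop: a second, firmer pull gained only 0.3 mm. The unit's measured position fits a drawer that started about 10 mm open, so I take it to be fully out.

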